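# Turn over two brass castings and reject the one without a boss

## Robot

A 6-joint arm with a two-finger parallel gripper is mounted at the origin on the work surface. World frame = base frame: x ahead of the robot, y to its left, z up, the work surface at z = 0. Lengths are in m, angles in degrees, forces in N, time in s.
With the tool pointing down it reaches from about 0.4 to 0.925 m from the base axis. Payload 3.4 kg.
Tool frame: the origin (TCP) lies midway between the tips of the shut fingers; the grasp point (between the pads) lies 19 mm behind it; z points along the fingers, y is the line along which they close (so a half turn about z gives the same grasp; the last joint's range is limited). The gripper opens to 85 mm and grips with 20 to 120 N. Pads are 22 mm wide; open, the fingers measure 114 mm over their backs; the gripper's body (76 mm by 85 mm) begins 54 mm behind the grasp point. The pads swing forward as they close: fully open they stand 13 mm farther back than shut.
Start: joints at [71.362, 17.578, 86.31, -0, 76.112, -4.211], TCP at [0.143, 0.557, 0.195] pointing down, gripper open.
Joint ranges: [-179.03, 179.03], [-60, 130.46], [8.19, 133.38], [-81.62, 261.62], [5.75, 156.47], [-153.77, 153.77]. Speed limits (degrees/s): [147.25, 147.25, 180, 180, 180, 180].

## Interface

Orientations are given as [roll, pitch, yaw] about the fixed x, y, z axes, in that order (R = Rz(yaw) Ry(pitch) Rx(roll)).
In Python, from plant import robot, vision gives the robot as it stands.
- The arm moves only by the tool apply_moves, never from a script. Its argument "motion" is text: rows parted by semicolons, each of 4 numbers parted by spaces: the shift along the tool's x, y, z in m, then the turn about the tool's z in degrees. In form: x y z spin; .... A call has 1 to 12 rows; each row is the pose to reach, as a shift and turn from the pose commanded when the call began, along the tool's axes at that moment; what a row does not reach only later rows make up. A row lasts 1/12 s, in which the tool goes at most 41.7 mm and 7.16 degrees, less where a joint would pass 70% of its speed; a pose out of reach is approached as far as the arm can. A call with a gripper value outside its range is refused whole. "grip" is the closure in counts, from 0 (fully open) to 255 (shut), set as the call begins (left out, the last holds). The fingers move at their own pace and stop on an object; "force" is the grip in N (left out, the last holds). Time passes only in rows, so rows that repeat a pose let the fingers close. It gives the time, the measured TCP pose, the force, the opening and the grip force at its end, in the units of the state.
- robot.observe(): the state, without advancing time (a new reading comes with each control period).
- vision.capture(name): name is "scene" or "top"; returns a dict with "image" (384x512x3 uint8, red, green, blue), "z_map" (384x512 float32, m along the optical axis (not along the pixel's ray), 0 where there is no reading), "mtx" (3x3 intrinsics, pixels), "k1" (the pictures are not rectified: a ray, as slopes to the right and down, at radius r is drawn at 1 + k1 r^2 times it, then the intrinsics apply), "R" (3x3) and "t" (3): a world point X has camera coordinates R X + t. Camera axes: x right, y down, z forward; pixel columns grow to the right and rows downward; lengths in m; the calibration is good to about 2 mm. A picture is of the moment at which its call begins.
- robot.hand_in(): hands the job in; it is judged then, once.
Trained networks look in the newest picture that a camera, given by its name, has taken for a name from the list of things; names that differ only in an ending like _2 or _b are one class to them, and where a whole thing is asked for, a point or a joint stands for the part that bears it (a point fixed in the world has none). Each returns a list of dicts, best first, with "conf" (0 to 1); they miss things now and then, are a little off and sometimes report something else, mostly with a low value. They report only what shows in the picture. A call takes as long as a camera call. They do not tell look-alikes from the thing itself.
- vision.cut_out(camera, thing): "pixels" (384x512 bool, what is visible of it) and "rect" ([centre column, centre row, width, height] in pixels, round what is visible of it).
- vision.tip_of(camera, thing): "pixel" ([column, row] in pixels: a listed point, or the origin of a listed thing).
The state is a dict: "clock": time; "joint_positions": joint angles; "dq": joint speeds; "joint_efforts": joint torques, N m; "ee_pos": TCP position; "orientation": TCP orientation; "contact_force": force on the tool from outside, world axes, zero at the start; "torque": the same for the moment, N m; "grip_width": finger opening in m; "grip_force": force on a finger pad.
Only numpy, scipy, OpenCV 4.12 (cv2) and the standard library are available. Lean on these libraries where they do the work, as an engineer would, in place of code of your own. Each camera call takes 0.05 s, during which the arm holds its last target. There are 200 camera calls.

## Task

Swing the leaf of the turnover tray up and over by its wooden knob so that both brass castings tip out onto their faces in the tray, and lay the leaf back down flat. Look at their hollow backs: the casting with no round boss in its hollow is scrap, so put it in the shallow dark steel reject dish and let go, and leave the good casting lying back-up in the tray.

Things in the scene. Friction and masses are not known exactly. Their poses are not given: they have to be found in the camera images.
- turnover: Turnover tray fixed on a board. Origin: bench top below the hinge line; x runs from leaf (x<0) to tray (x>0), y along the hinge, which is 28 mm up. Leaf: plate 86 x 150 mm, top at 28 mm when down, lanes at y = -36 and +36. Notch x 0-17 (bottom 28 mm up), then tray floor x 17-130, 31 mm up. Walls and middle rib (y=0) 8 mm high. A casting tips over in its lane, near edge 5-15 mm from the hinge.
- leaf (a joint): Angle of the hinged leaf: 0 lying flat (start), grows as its knob rises and swings over towards the tray, stop at 2.05 rad. The castings fall over into the tray between 1.4 and 1.9 rad: swing it to about 2.0. A weak spring and gravity bring it back to 0 when let go (about 2 N at the knob).
- leaf_knob (a point): Centre of the leaf's dark wooden knob: barrel 18 mm in diameter, 30 mm long, lying along the hinge direction, on an 8 mm steel stem at the leaf's free end. Leaf down: 118 mm from the hinge line, 40 mm above the bench (12 mm above the hinge). It moves on a circle about the hinge line. Pinched by its two ends (30 mm, along the hinge) it turns in the fingers as the leaf swings.
- casting_whole: Good brass casting: framed plate 58 (x) x 52 (y) x 14 mm high, 0.16 kg, ring of beads on its face. Underside hollow (48 x 42 mm, 9 deep) with a round boss in the middle, 22 mm in diameter, 8 high, seen only once turned over. Origin: centre of the underside; z points out of the face, up at the start, down once turned. Starts face up in either lane of the leaf, its x along the turnover's x.
- casting_faulty: Scrap brass casting: same size, mass, face, axes and start as casting_whole, in the other lane, but the hollow of its underside is empty: no boss. Once turned over and with the leaf down it can be gripped across its 58 mm, along the turnover's x (about 25 mm or more free on both sides).
- reject_dish: Shallow round dark steel dish, fixed, empty, 140 mm across, wall 3 mm thick and 20 mm high, floor 4 mm thick; origin: centre of its underside, on the bench. To the left or right of the turnover tray; a deeper white bowl of stones stands on the other side and is not it.
Not all that is in view belongs to the job. What is shaped like the casting_faulty but turquoise is not meant.

How it is judged (in metres and radians):
On the way:
1. both castings lie back-up in the tray of the turnover (angle between each of casting_whole, casting_faulty's own z axis and vertical above 2.85 rad and x of casting_whole in the frame of turnover between 0.015 and 0.125 m and y of casting_whole in the frame of turnover between -0.08 and 0.08 m and z of casting_whole in the frame of turnover between 0.03 and 0.06 m and x of casting_faulty in the frame of turnover between 0.015 and 0.125 m and y of casting_faulty in the frame of turnover between -0.08 and 0.08 m and z of casting_faulty in the frame of turnover between 0.03 and 0.06 m), for 0.2 s.
At the end, for the whole second after the job is handed in: The casting without boss rests in the reject dish (its centre within 50 mm of the dish's centre, below 35 mm), the good casting rests back-up (within 16 degrees) in the turnover's tray, the leaf is down again (under 0.15 rad), and everything is released and at rest (horizontal distance between casting_faulty and reject_dish below 0.05 m and height (world z) of casting_faulty below 0.035 m and contact force between casting_faulty and reject_dish above 0.2 N and angle between casting_whole's own z axis and vertical above 2.85 rad and x of casting_whole in the frame of turnover between 0.015 and 0.125 m and y of casting_whole in the frame of turnover between -0.08 and 0.08 m and z of casting_whole in the frame of turnover between 0.03 and 0.06 m and linear speed of each of casting_whole, casting_faulty below 0.02 m/s and angular speed of each of casting_whole, casting_faulty below 0.2 rad/s and value of joint leaf below 0.15 rad); the robot touches nothing.
It also fails if it takes over 61 s, if anything falls off the work surface, if the arm or the gripper's body presses on something with over 40 N, if the wrist force passes 120 N, or if a joint passes its speed limit or range.

## Working session

There is one attempt and no reset: what is moved stays moved. The work goes in short steps, Python scripts to look and compute and a tool call to move; the robot and the scene stay as the last step left them, time stands still between calls to the robot, and variables do not carry over. Pictures are saved under pics/ and viewed, at most 10 in all, crops included, and the job is handed in when it is done.

Besides the shell and the picture viewer there is one more tool, called after "Emit:" by a JSON object that holds its "op" and its "data". apply_moves: Moves the arm, as the interface text tells. Its arguments: {"type":"object","properties":{"motion":{"type":"string"},"grip":{"type":"number"},"force":{"type":"number"}},"required":["motion"]}

```bash
mkdir -p pics; cat > h.py <<'E'
import numpy as np, cv2
from plant import robot, vision
def ray(c,px):
    m=c["mtx"];d=np.array([(px[0]-m[0,2])/m[0,0],(px[1]-m[1,2])/m[1,1]]);u=d.copy()
    for _ in range(20): u=d/(1+c["k1"]*(u@u))
    return np.array([u[0],u[1],1.])
def world(c,px,z=None):
    r=ray(c,px);R=c["R"];t=c["t"]
    if z is None:
        return R.T@(r*c["z_map"][int(round(px[1])),int(round(px[0]))]-t)
    o=-R.T@t;d=R.T@r
    return o+d*(z-o[2])/d[2]
E
python3 - <<'E'
from h import *
a=[vision.capture(n) for n in("scene","top")]
cv2.imwrite("pics/a.png",np.vstack([x["image"] for x in a])[:,:,::-1][:, :])
im=np.hstack([cv2.resize(x["image"],(400,300)) for x in a]);cv2.imwrite("pics/b.png",a[1]["image"][:,:,::-1]);cv2.imwrite("pics/c.png",a[0]["image"][:,:,::-1])
for n,c in zip(("scene","top"),a):
  for th in("turnover","leaf_knob","casting_whole","casting_faulty","reject_dish"):
    for d in vision.tip_of(n,th)[:3]:
      p=d["pixel"];print(n,th,round(d["conf"],2),np.round(p),world(c,p).round(3),world(c,p,.03).round(3))
print(robot.observe())
E
```

```text
scene turnover 0.57 [260. 216.] [ 0.583 -0.047  0.039] [ 0.576 -0.04   0.03 ]
scene leaf_knob 0.69 [225. 228.] [ 0.549 -0.137  0.039] [ 0.542 -0.131  0.03 ]
scene leaf_knob 0.22 [152. 266.] [ 0.487 -0.326  0.004] [ 0.507 -0.336  0.03 ]
scene casting_whole 0.77 [262. 221.] [ 0.597 -0.056  0.04 ] [ 0.59  -0.048  0.03 ]
scene casting_faulty 0.97 [235. 283.] [ 0.672 -0.225  0.009] [ 0.683 -0.235  0.03 ]
scene casting_faulty 0.69 [240. 208.] [ 0.524 -0.06   0.039] [ 0.517 -0.053  0.03 ]
scene casting_faulty 0.57 [198. 188.] [ 0.36  -0.065  0.012] [ 0.377 -0.078  0.03 ]
scene reject_dish 0.77 [152. 265.] [ 0.485 -0.324  0.005] [ 0.504 -0.335  0.03 ]
top turnover 0.93 [258. 176.] [ 0.542 -0.009  0.03 ] [ 0.542 -0.009  0.03 ]
top turnover 0.36 [382. 200.] [ 0.491 -0.315  0.004] [ 0.488 -0.307  0.03 ]
top leaf_knob 0.72 [307. 175.] [ 0.544 -0.125  0.049] [ 0.547 -0.127  0.03 ]
top casting_whole 0.55 [275. 158.] [ 0.585 -0.051  0.04 ] [ 0.587 -0.051  0.03 ]
top casting_faulty 0.85 [336. 129.] [ 0.665 -0.204  0.015] [ 0.661 -0.201  0.03 ]
top casting_faulty 0.74 [277. 261.] [ 0.343 -0.057  0.01
[... 176 characters left out ...]
08  0.03 ]
{'clock': 0.6, 'joint_positions': array([ 7.13617212e+01,  1.75762528e+01,  8.63095677e+01, -4.70491852e-04,
        7.61120096e+01, -4.21146755e+00]), 'dq': array([-0.02344489, -0.02261264,  0.00296671, -0.05558629, -0.01678122,
       -0.06456065]), 'joint_efforts': array([-1.96078499e-04, -4.57167363e+01, -2.52203572e+01,  5.32372303e-05,
        1.43522815e-03, -2.94032041e-06]), 'ee_pos': array([0.14328995, 0.55687138, 0.19523109]), 'orientation': array([1.79997870e+02, 6.14861026e-04, 1.65573302e+02]), 'contact_force': array([ 0.32056246, -0.21248954, -0.04923702]), 'torque': array([ 0.019702  , -0.00305237, -0.01297298]), 'grip_force': 0.0, 'grip_width': 0.0852265379283265}
```

View pics/b.png

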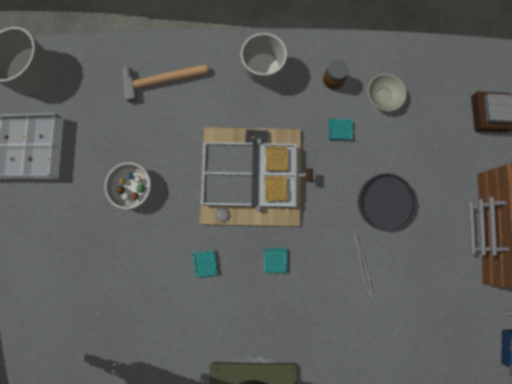

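View pics/c.png

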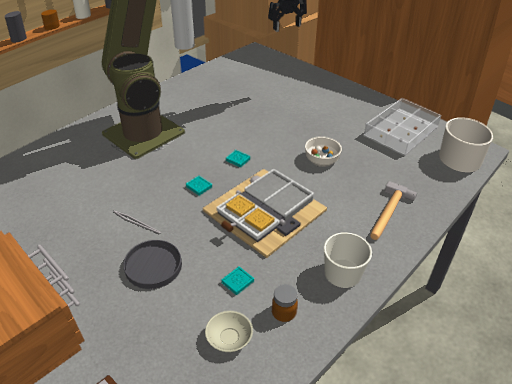

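The top view shows the turnover with the tray on the left and the leaf on the right, and the knob at (309,175). The castings are at (277,160) and (276,189). The dark dish is at (387,203) and the bowl of stones at (128,186). Next I'll measure the frame angle and the dish centre.

```bash
python3 - <<'E'
from h import *
c=vision.capture("top")
for th,z in(("turnover",.015),("reject_dish",.02),("leaf_knob",.045),("casting_whole",.042),("casting_faulty",.042)):
  for d in vision.cut_out("top",th)[:3]:
    m=d["pixels"];q=np.argwhere(m)[:,::-1]
    P=np.array([world(c,p,z)[:2] for p in q.astype(float)])
    r=cv2.minAreaRect((P*1000).astype(np.float32));print(th,round(d["conf"],2),np.round(r[0],1),np.round(r[1],1),round(r[2],1))
o=robot.observe();y=np.radians(o["orientation"][2]);X=np.array([np.cos(y),np.sin(y)]);Y=np.array([np.sin(y),-np.cos(y)])
for g in((.40,.35),(.52,.15),(.545,-.126)):
  d=np.array(g)-o["ee_pos"][:2];print(g,(d@X).round(3),(d@Y).round(3))
print(-c["R"].T@c["t"])
E
```

```text
turnover 0.85 [546.8  -6.4] [268.7 244.5] 89.4
reject_dish 0.6 [ 485.  -321.3] [142.3 138.5] 89.8
leaf_knob 0.75 [545.  -75.7] [149.8 122.2] 0.3
casting_whole 0.65 [584.2 -53.6] [58.  49.8] 0.1
casting_faulty 0.74 [347.3 -50.2] [56.9 45.9] 0.3
casting_faulty 0.69 [ 655.6 -205.9] [52.5 58.4] 0.8
casting_faulty 0.59 [336.6 111.2] [54.  50.6] 8.0
(0.4, 0.35) -0.3 -0.136
(0.52, 0.15) -0.466 -0.3
(0.545, -0.126) -0.559 -0.561
[ 0.38448095 -0.0099772   0.96348946]
```

Emit:
{"op": "apply_moves", "data": {"motion": "-0.3 -0.136 0 75.6;-0.3 -0.136 0 75.6;-0.3 -0.136 0 75.6;-0.3 -0.136 0 75.6;-0.3 -0.136 0 75.6;-0.3 -0.136 0 75.6;-0.3 -0.136 0 75.6;-0.466 -0.3 0 75.6;-0.466 -0.3 0 75.6;-0.466 -0.3 0 75.6;-0.466 -0.3 0 75.6;-0.466 -0.3 0 75.6", "grip": 100}}

```text
clock: 1.9
ee_pos: [0.487, 0.1989, 0.1954]
orientation: [180.0, -0.0, 89.8]
contact_force: [0.8, 1.0, -0.3]
grip_width: 0.0519
grip_force: 0.0
```

Emit:
{"op": "apply_moves", "data": {"motion": "-0.325 0.058 0 0;-0.325 0.058 0 0;-0.325 0.058 0 0;-0.325 0.058 0 0;-0.325 0.058 0 0;-0.325 0.058 0 0;-0.325 0.058 0 0;-0.325 0.058 0 0;-0.325 0.058 0.06 0;-0.325 0.058 0.08 0;-0.325 0.058 0.08 0;-0.325 0.058 0.08 0"}}

```text
clock: 2.9
ee_pos: [0.5417, -0.1238, 0.1135]
orientation: [-179.7, -0.1, 89.9]
contact_force: [0.1, -0.3, 0.9]
grip_width: 0.0523
grip_force: 0.0
```

```bash
python3 - <<'E'
from h import *
o=robot.observe();print(o["ee_pos"],o["orientation"],o["contact_force"])
for n in("top","scene"):
  c=vision.capture(n)
  for d in vision.tip_of(n,"leaf_knob")[:2]: print(n,d["conf"],d["pixel"],world(c,d["pixel"],.04))
  if n=="scene": cv2.imwrite("pics/d.png",cv2.resize(c["image"][150:290,140:320],None,fx=3,fy=3,interpolation=cv2.INTER_CUBIC)[:,:,::-1])
E
```

```text
[ 0.5417407  -0.12384032  0.11349103] [-1.79665862e+02 -1.06701770e-01  8.99456999e+01] [ 0.07088065 -0.31569994  0.87463431]
top 0.78 [310.8, 172.0] [ 0.55137933 -0.1345236   0.04      ]
scene 0.69 [225.3, 231.9] [ 0.55848742 -0.14692629  0.04      ]
```

View pics/d.png

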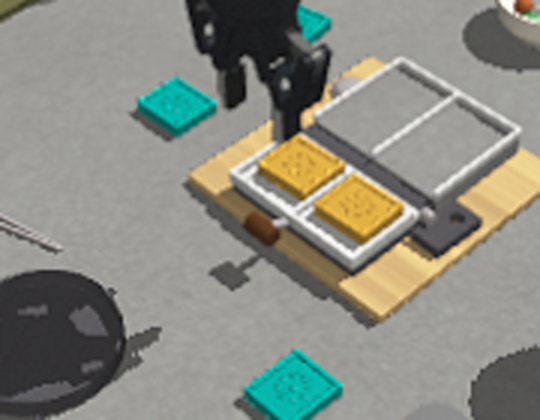

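The crop shows the dark knob at about scene pixel (227,226), with the gripper still above it. I'll take the knob centre from its depth pixels.

```bash
python3 - <<'E'
from h import *
for n,(u,v,w) in(("scene",(227,226,10)),("top",(309,174,10))):
  c=vision.capture(n);P=[]
  for y in range(v-w,v+w):
    for x in range(u-w,u+w):
      r,g,b=c["image"][y,x].astype(int)
      if r>g*1.5 and r<140 and c["z_map"][y,x]>0: P.append(world(c,(x,y)))
  P=np.array(P)
  if len(P): 
    print(n,len(P)); P=P[(P[:,2]>.03)&(P[:,2]<.06)]; print(len(P),np.median(P,0),P.min(0),P.max(0))
E
```

```text
scene 67
67 [ 0.55065718 -0.13313189  0.04640556] [ 0.53375557 -0.13869596  0.0321269 ] [ 0.5613955  -0.12356669  0.05306001]
```

Emit:
{"op": "apply_moves", "data": {"motion": "-0.006 0.005 0.03 0;-0.006 0.005 0.06 0;-0.006 0.005 0.08 0;-0.006 0.005 0.0925 0;-0.006 0.005 0.0925 0"}}

```text
clock: 3.62
ee_pos: [0.5475, -0.1295, 0.0211]
orientation: [-179.8, -0.1, 90.0]
contact_force: [0.4, -0.2, 0.4]
grip_width: 0.0518
grip_force: 0.0
```

Emit:
{"op": "apply_moves", "data": {"motion": "0 0 0 0;0 0 0 0;0 0 0 0;0 0 0 0;0 0 0 0;0 0 0 0", "grip": 255, "force": 30}}

```text
clock: 4.12
ee_pos: [0.5495, -0.1304, 0.0235]
orientation: [179.9, 0.0, 90.0]
contact_force: [0.5, 0.2, 0.6]
grip_width: -0.0
grip_force: 0.0
```

```bash
python3 - <<'E'
from h import *
c=vision.capture("scene")
cv2.imwrite("pics/e.png",cv2.resize(c["image"][170:270,170:320],None,fx=5,fy=5,interpolation=cv2.INTER_CUBIC)[:,:,::-1])
o=robot.observe();print(o["grip_width"],o["grip_force"],o["ee_pos"])
for d in vision.tip_of("scene","leaf_knob")[:2]: print(d["conf"],d["pixel"])
q=c["R"]@o["ee_pos"]+c["t"];print(c["mtx"]@q/q[2], c["k1"])
E
```

```text
-0.00012784432671650853 0.0 [ 0.5492979  -0.13040394  0.02326045]
0.65 [225.7, 228.7]
[227.72854602 231.33201034   1.        ] -0.1775512760449639
```

View pics/e.png

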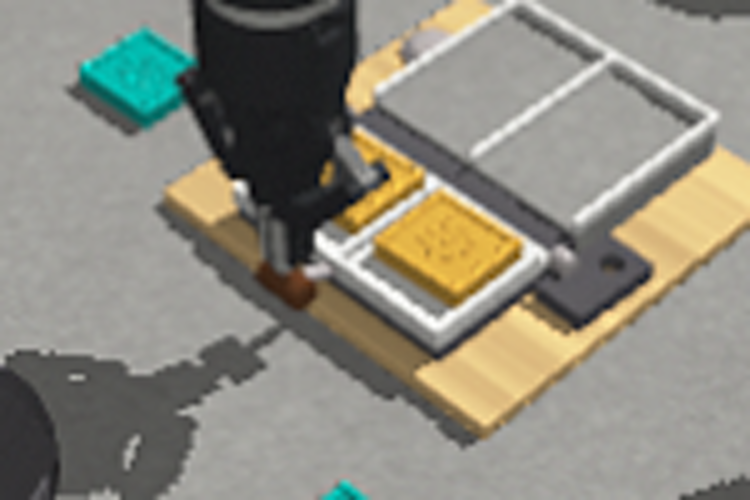

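The crop shows the shut fingertips at about (225,222), just above and left of the knob at (227,227), so the grip missed. I'll compare the depth of the fingertips with the depth of the knob.

```bash
python3 - <<'E'
from h import *
c=vision.capture("scene");print("cam",-c["R"].T@c["t"], robot.observe()["joint_positions"])
for v in range(214,236,2):
  print(v,[(tuple(c["image"][v,u]//10),tuple((world(c,(u,v))*1000).astype(int))) for u in(222,225,228,231)])
E
```

```text
cam [ 1.16464207 -0.67834563  0.88486473] [-1.76410811e+01  2.71310818e+01  9.97357736e+01 -2.11919301e-03
  5.31116205e+01 -1.76113039e+01]
214 [((np.uint8(8), np.uint8(8), np.uint8(8)), (np.int64(546), np.int64(-143), np.int64(91))), ((np.uint8(7), np.uint8(7), np.uint8(7)), (np.int64(556), np.int64(-142), np.int64(96))), ((np.uint8(2), np.uint8(2), np.uint8(2)), (np.int64(561), np.int64(-137), np.int64(97))), ((np.uint8(2), np.uint8(2), np.uint8(2)), (np.int64(576), np.int64(-142), np.int64(110)))]
216 [((np.uint8(9), np.uint8(9), np.uint8(9)), (np.int64(545), np.int64(-142), np.int64(83))), ((np.uint8(10), np.uint8(10), np.uint8(10)), (np.int64(554), np.int64(-141), np.int64(88))), ((np.uint8(2), np.uint8(2), np.uint8(2)), (np.int64(563), np.int64(-139), np.int64(93))), ((np.uint8(2), np.uint8(2), np.uint8(3)), (np.int64(576), np.int64(-141), np.int64(103)))]
218 [((np.uint8(9), np.uint8(9), np.uint8(9)), (np.int64(544), np.int64(-142), np.int64(75))), ((np.uint8(10), np.uint8(10), np.uint8(10)), (np.int64(554), np.int64(-142), np.int64(82))), ((np.uint8(2), np.uint8(2), np.uint8
[... 2377 characters left out ...]
np.uint8(14)), (np.int64(523), np.int64(-127), np.int64(0))), ((np.uint8(8), np.uint8(8), np.uint8(8)), (np.int64(528), np.int64(-121), np.int64(-1))), ((np.uint8(7), np.uint8(7), np.uint8(7)), (np.int64(534), np.int64(-116), np.int64(-1))), ((np.uint8(9), np.uint8(8), np.uint8(7)), (np.int64(539), np.int64(-111), np.int64(-1)))]
234 [((np.uint8(16), np.uint8(16), np.uint8(15)), (np.int64(529), np.int64(-132), np.int64(0))), ((np.uint8(11), np.uint8(11), np.uint8(11)), (np.int64(533), np.int64(-126), np.int64(0))), ((np.uint8(8), np.uint8(8), np.uint8(8)), (np.int64(539), np.int64(-121), np.int64(-1))), ((np.uint8(8), np.uint8(8), np.uint8(8)), (np.int64(543), np.int64(-115), np.int64(-2)))]
```

```bash
python3 - <<'E'
from h import *
c=vision.capture("scene")
for z in(.1135,.125,.14,.155,.17):
  q=c["R"]@np.array([.5417,-.1238,z])+c["t"];print(z,(c["mtx"]@q/q[2])[:2])
o=robot.observe();print(o["grip_width"],o["grip_force"],o["contact_force"],o["ee_pos"])
c=vision.capture("top")
cv2.imwrite("pics/f.png",cv2.resize(c["image"][130:230,240:340],None,fx=5,fy=5,interpolation=cv2.INTER_CUBIC)[:,:,::-1])
E
```

```text
0.1135 [226.21886724 202.30803777]
0.125 [226.04112609 198.77973151]
0.14 [225.80569684 194.10626942]
0.155 [225.56610047 189.35008674]
0.17 [225.32222537 184.50896762]
-3.1293871459096997e-05 0.0 [ 0.49131862 -1.23158439 -0.23378606] [ 0.54901463 -0.13031722  0.0228443 ]
```

Emit:
{"op": "apply_moves", "data": {"motion": "0 0 -0.02 0;0 0 -0.04 0;0 0 -0.04 0", "grip": 100}}

```text
clock: 4.62
ee_pos: [0.5516, -0.1311, 0.0658]
orientation: [179.7, 0.1, 90.0]
contact_force: [1.0, -0.0, 0.3]
grip_width: 0.0354
grip_force: 0.0
```

```bash
python3 - <<'E'
from h import *
c=vision.capture("scene")
o=robot.observe();print(o["grip_width"],o["ee_pos"])
cv2.imwrite("pics/g.png",cv2.resize(c["image"][150:250,170:320],None,fx=5,fy=5,interpolation=cv2.INTER_CUBIC)[:,:,::-1])
for u in range(205,250,3):
  print(u,[(c["image"][v,u].max(),*(world(c,(u,v))*1000).astype(int).tolist()) for v in(200,206,212,218)])
E
```

```text
0.04309867931658774 [ 0.55084842 -0.13090197  0.06452686]
205 [(np.uint8(161), 401, -77, 1), (np.uint8(202), 429, -101, 12), (np.uint8(108), 438, -110, 2), (np.uint8(165), 455, -125, 1)]
208 [(np.uint8(159), 407, -71, 1), (np.uint8(222), 435, -95, 12), (np.uint8(175), 448, -108, 7), (np.uint8(118), 459, -118, 0)]
211 [(np.uint8(158), 412, -64, 0), (np.uint8(221), 441, -90, 13), (np.uint8(227), 458, -105, 12), (np.uint8(83), 467, -114, 2)]
214 [(np.uint8(196), 427, -66, 9), (np.uint8(222), 443, -81, 8), (np.uint8(230), 461, -97, 9), (np.uint8(121), 474, -110, 4)]
217 [(np.uint8(76), 529, -142, 125), (np.uint8(187), 472, -95, 36), (np.uint8(120), 470, -95, 13), (np.uint8(131), 484, -108, 10)]
220 [(np.uint8(28), 532, -135, 122), (np.uint8(53), 531, -135, 102), (np.uint8(118), 1164, -678, 884), (np.uint8(123), 488, -101, 7)]
223 [(np.uint8(25), 531, -125, 115), (np.uint8(221), 477, -78, 28), (np.uint8(181), 498, -98, 34), (np.uint8(116), 499, -100, 14)]
226 [(np.uint8(250), 470, -60, 33), (np.uint8(124), 488, -77, 34), (np.uint8(226), 500, -90, 30), (np.uint8(63), 505, -95, 14)]
229 [(n
[... 207 characters left out ...]
, 576, -138, 114), (np.uint8(209), 532, -98, 35)]
235 [(np.uint8(36), 592, -142, 165), (np.uint8(32), 595, -145, 151), (np.uint8(37), 582, -133, 115), (np.uint8(230), 532, -88, 29)]
238 [(np.uint8(31), 603, -143, 173), (np.uint8(163), 513, -58, 38), (np.uint8(179), 531, -76, 41), (np.uint8(155), 543, -88, 36)]
241 [(np.uint8(28), 603, -134, 167), (np.uint8(231), 519, -53, 39), (np.uint8(223), 537, -71, 42), (np.uint8(211), 548, -82, 35)]
244 [(np.uint8(24), 601, -122, 158), (np.uint8(224), 526, -48, 40), (np.uint8(197), 540, -63, 38), (np.uint8(172), 556, -79, 39)]
247 [(np.uint8(236), 516, -27, 41), (np.uint8(230), 532, -44, 41), (np.uint8(205), 544, -56, 35), (np.uint8(219), 564, -76, 41)]
```

View pics/g.png

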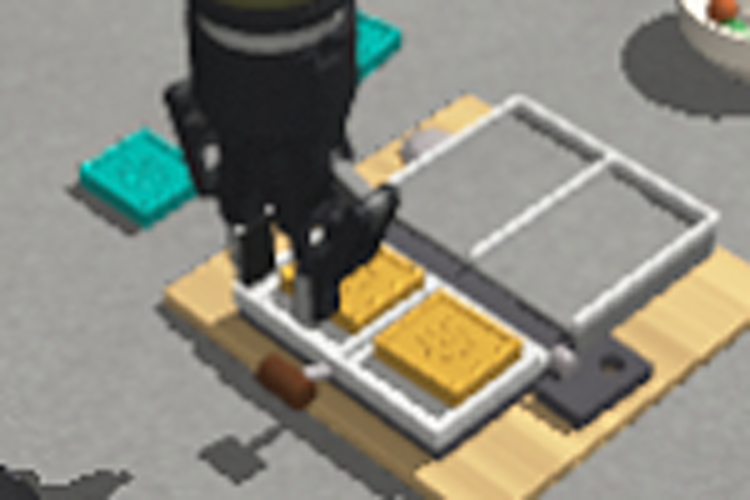

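The crop shows the fingertips ending near z = 0.105, while the reported TCP is 0.065. So the fingers really sit about 38 mm higher than the state says, and the first grip closed above the knob. I'll go down further in steps and watch the force.

Emit:
{"op": "apply_moves", "data": {"motion": "0 -0.003 0.02 0;0 -0.003 0.04 0;0 -0.003 0.05 0;0 -0.003 0.058 0;0 -0.003 0.058 0"}}

```text
clock: 5.08
ee_pos: [0.5443, -0.1298, 0.0025]
orientation: [-179.8, -0.1, 90.0]
contact_force: [-0.4, 0.6, -0.9]
grip_width: 0.0521
grip_force: 0.0
```

```bash
python3 - <<'E'
from h import *
c=vision.capture("scene")
o=robot.observe();print(o["grip_width"],o["ee_pos"],o["contact_force"])
cv2.imwrite("pics/i.png",cv2.resize(c["image"][170:270,170:320],None,fx=5,fy=5,interpolation=cv2.INTER_CUBIC)[:,:,::-1])
E
```

```text
0.05211590899310837 [ 0.54515398 -0.1300187   0.0035555 ] [0.25924659 1.21960269 0.6027357 ]
```

View pics/i.png

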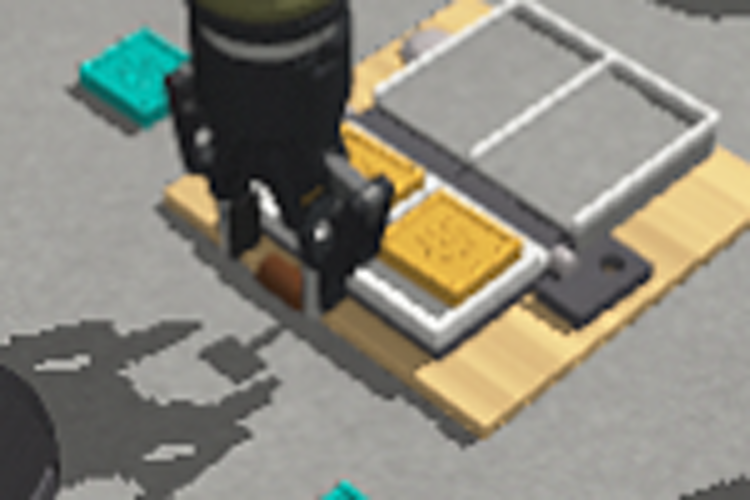

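The fingers now flank the knob, with their tips at about its mid-height. I'll go 17 mm lower and close.

Emit:
{"op": "apply_moves", "data": {"motion": "0 0.001 0.008 0;0 0.001 0.017 0;0 0.001 0.017 0"}}

```text
clock: 5.38
ee_pos: [0.5464, -0.1301, -0.0135]
orientation: [-179.9, -0.0, 90.0]
contact_force: [-0.4, 0.3, -0.6]
grip_width: 0.0517
grip_force: 0.0
```

Emit:
{"op": "apply_moves", "data": {"motion": "0 0 0 0;0 0 0 0;0 0 0 0;0 0 0 0;0 0 0 0", "grip": 255, "force": 25}}

```text
clock: 5.8
ee_pos: [0.5458, -0.1303, -0.0121]
orientation: [-179.9, -0.0, 90.0]
contact_force: [-3.5, -0.3, 3.4]
grip_width: 0.0292
grip_force: 26.6
```

Emit:
{"op": "apply_moves", "data": {"motion": "0.0014 0 -0.0098 0;0.0036 0 -0.0194 0;0.0066 0 -0.0288 0;0.0104 0 -0.0379 0;0.015 0 -0.0468 0;0.0202 0 -0.0551 0;0.0261 0 -0.063 0;0.0327 0 -0.0704 0;0.0399 0 -0.0772 0;0.0475 0 -0.0834 0;0.0557 0 -0.0889 0;0.0643 0 -0.0938 0"}}

```text
clock: 6.8
ee_pos: [0.5466, -0.0657, 0.0824]
orientation: [-180.0, 0.1, 90.0]
contact_force: [-4.1, -1.0, -4.9]
grip_width: 0.0294
grip_force: 25.0
```

Emit:
{"op": "apply_moves", "data": {"motion": "0.0091 0 -0.0041 0;0.0183 0 -0.0074 0;0.0278 0 -0.0099 0;0.0376 0 -0.0117 0;0.0475 0 -0.0126 0;0.0573 0 -0.0127 0;0.0671 0 -0.012 0;0.0769 0 -0.0105 0;0.0866 0 -0.0081 0;0.0959 0 -0.005 0;0.1049 0 -0.0012 0;0.1137 0 0.0035 0"}}

```text
clock: 7.8
ee_pos: [0.5483, 0.0491, 0.0805]
orientation: [179.8, -0.0, 90.0]
contact_force: [-5.4, 0.3, 6.4]
grip_width: 0.0293
grip_force: 25.8
```

Emit:
{"op": "apply_moves", "data": {"motion": "0 0 0 0;0 0 0 0;0 0 0 0;0 0 0 0"}}

```text
clock: 8.13
ee_pos: [0.5483, 0.0494, 0.0804]
orientation: [179.8, -0.1, 90.0]
contact_force: [-4.7, 2.1, 6.6]
grip_width: 0.0294
grip_force: 25.8
```

```bash
python3 - <<'E'
from h import *
c=vision.capture("scene")
cv2.imwrite("pics/j.png",cv2.resize(c["image"][130:270,170:350],None,fx=4,fy=4,interpolation=cv2.INTER_CUBIC)[:,:,::-1])
E
```

```text
(no output)
```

View pics/j.png

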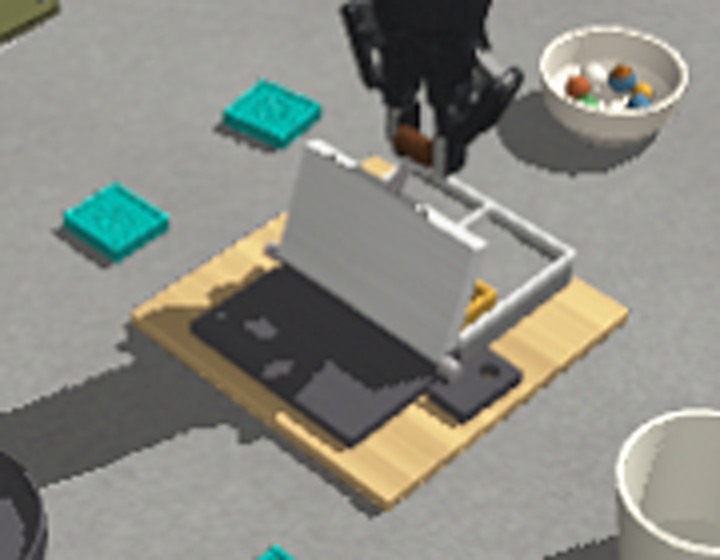

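The leaf is right over, and a casting shows lying in the tray. Now I'll swing it back.

Emit:
{"op": "apply_moves", "data": {"motion": "-0.0088 0 -0.0047 0;-0.0178 0 -0.0085 0;-0.0271 0 -0.0116 0;-0.0368 0 -0.014 0;-0.0466 0 -0.0155 0;-0.0564 0 -0.0162 0;-0.0662 0 -0.0161 0;-0.0761 0 -0.0152 0;-0.0859 0 -0.0134 0;-0.0954 0 -0.0109 0;-0.1046 0 -0.0076 0;-0.1137 0 -0.0035 0"}}

```text
clock: 9.18
ee_pos: [0.5466, -0.0667, 0.0809]
orientation: [-179.9, -0.0, 90.0]
contact_force: [-2.1, 2.5, -3.3]
grip_width: 0.0291
grip_force: 25.3
```

Emit:
{"op": "apply_moves", "data": {"motion": "-0.0086 0 0.0049 0;-0.0168 0 0.0104 0;-0.0244 0 0.0166 0;-0.0316 0 0.0234 0;-0.0382 0 0.0308 0;-0.0441 0 0.0387 0;-0.0493 0 0.047 0;-0.0539 0 0.0559 0;-0.0577 0 0.065 0;-0.0607 0 0.0744 0;-0.0629 0 0.084 0;-0.0643 0 0.093 0"}}

```text
clock: 10.18
ee_pos: [0.5459, -0.1316, -0.0112]
orientation: [-179.9, 0.1, 90.0]
contact_force: [-14.8, 4.3, 44.2]
grip_width: 0.0293
grip_force: 32.6
```

Emit:
{"op": "apply_moves", "data": {"motion": "0 0 0 0;0 0 0 0;0 0 0 0", "grip": 100}}

```text
clock: 10.43
ee_pos: [0.5494, -0.1318, -0.011]
orientation: [179.8, 0.1, 90.0]
contact_force: [-0.4, -0.6, 0.2]
grip_width: 0.0513
grip_force: 0.0
```

Emit:
{"op": "apply_moves", "data": {"motion": "0 0 -0.04 0;0 0 -0.08 0;-0.02 0 -0.12 0;-0.06 0 -0.14 0;-0.1 0 -0.14 0;-0.14 0 -0.14 0;-0.14 0 -0.14 0", "grip": 0}}

```text
clock: 11.02
ee_pos: [0.5497, -0.2796, 0.1308]
orientation: [179.6, 0.5, 89.8]
contact_force: [-0.5, -0.3, -0.6]
grip_width: 0.0855
grip_force: 0.0
```

```bash
python3 - <<'E'
from h import *
I=[]
for n,(v,u) in(("top",(120,190)),("scene",(165,200))):
  c=vision.capture(n)
  I.append(cv2.resize(c["image"][v:v+110,u:u+130],None,fx=3,fy=3,interpolation=cv2.INTER_CUBIC))
  for th in("casting_whole","casting_faulty"):
    for d in vision.tip_of(n,th)[:5]: print(n,th,round(d["conf"],2),np.round(d["pixel"]),world(c,d["pixel"],.045).round(4))
    if n=="top":
      for d in vision.cut_out(n,th)[:5]:
        P=np.array([world(c,p,.045)[:2] for p in np.argwhere(d["pixels"])[:,::-1].astype(float)])
        r=cv2.minAreaRect((P*1000).astype(np.float32));print(th,round(d["conf"],2),np.round(r[0],1),np.round(r[1],1),round(r[2],1))
cv2.imwrite("pics/k.png",np.hstack(I)[:,:,::-1])
E
```

```text
top casting_whole 0.59 [244. 157.] [0.5849 0.0223 0.045 ]
casting_whole 0.67 [583.1  24.4] [57.8 49.5] 0.2
top casting_faulty 0.94 [242. 188.] [0.5125 0.0278 0.045 ]
top casting_faulty 0.9 [203. 261.] [0.3416 0.1146 0.045 ]
top casting_faulty 0.84 [277. 260.] [ 0.3467 -0.0548  0.045 ]
top casting_faulty 0.75 [337. 127.] [ 0.6614 -0.1996  0.045 ]
casting_faulty 0.94 [346.3 -50.1] [54.4 45.8] 0.3
casting_faulty 0.84 [ 654.7 -206.4] [52.3 55.7] 0.8
casting_faulty 0.74 [512.9  24.8] [58.9 51.3] 0.4
casting_faulty 0.7 [336.1 109.8] [56.3 53.7] 8.8
scene casting_whole 0.65 [277. 202.] [0.5812 0.0199 0.045 ]
scene casting_faulty 0.93 [236. 283.] [ 0.6927 -0.2427  0.045 ]
scene casting_faulty 0.67 [262. 189.] [0.5183 0.029  0.045 ]
scene casting_faulty 0.51 [241. 158.] [0.3789 0.086  0.045 ]
```

View pics/k.png

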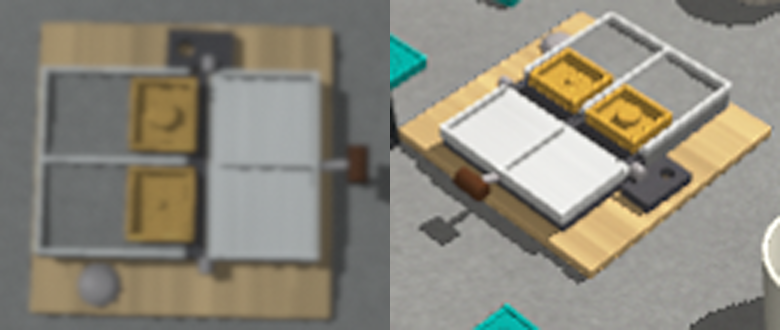

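The crop shows both castings back-up. The upper one in the top view, at (0.583, 0.024), has the boss. The lower one, at (0.513, 0.026), is empty, so it is the scrap. The leaf is flat. I'll go above the scrap casting and turn the gripper.

Emit:
{"op": "apply_moves", "data": {"motion": "0.306 -0.036 0 -90;0.306 -0.036 0 -90;0.306 -0.036 0 -90;0.306 -0.036 0 -90;0.306 -0.036 0 -90;0.306 -0.036 0 -90;0.306 -0.036 0 -90;0.306 -0.036 0 -90;0.306 -0.036 0 -90;0.306 -0.036 0 -90;0.306 -0.036 0 -90;0.306 -0.036 0 -90"}}

```text
clock: 12.42
ee_pos: [0.5106, 0.0372, 0.1286]
orientation: [-180.0, 0.0, 176.4]
contact_force: [0.7, -0.1, 0.4]
grip_width: 0.0857
grip_force: 0.0
```

Emit:
{"op": "apply_moves", "data": {"motion": "0 0 0.02 -4.1;0 0 0.05 -4.1;0 0 0.05 -4.1"}}

```text
clock: 12.67
ee_pos: [0.5069, 0.0367, 0.0748]
orientation: [180.0, -0.5, -179.9]
contact_force: [-2.0, 0.1, -1.0]
grip_width: 0.0855
grip_force: 0.0
```

```bash
python3 - <<'E'
from h import *
c=vision.capture("scene")
o=robot.observe();print(o["grip_width"],o["ee_pos"],o["orientation"])
H,W=c["z_map"].shape
P=np.array([[*world(c,(u,v)),c["image"][v,u].max()] for v in range(130,230) for u in range(200,330) if c["z_map"][v,u]>0])
m=(abs(P[:,0]-o["ee_pos"][0])<.03)&(P[:,2]>.055)&(abs(P[:,1]-o["ee_pos"][1])<.075)
Q=P[m]
for s in(-1,1):
  q=Q[(s*(Q[:,1]-o["ee_pos"][1])>.02)]
  b=q[q[:,2]<.14]
  print(s,len(b),b[:,2].min() if len(b) else None, b[b[:,2].argsort()[:12]].round(3).tolist())
  for z in(.08,.09,.1,.11,.12,.13):
    k=b[abs(b[:,2]-z)<.005]
    if len(k):print(z,len(k),k[:,:3].min(0).round(3),k[:,:3].max(0).round(3))
E
```

```text
0.08523878284481397 [0.50779892 0.03656352 0.07648169] [ 179.99306082   -0.38603183 -179.919816  ]
-1 27 0.12572263968066594 [[0.511, -0.014, 0.126, 91.0], [0.505, -0.014, 0.126, 80.0], [0.514, -0.013, 0.127, 89.0], [0.515, -0.006, 0.127, 102.0], [0.516, -0.011, 0.127, 101.0], [0.515, -0.011, 0.13, 104.0], [0.511, -0.017, 0.131, 33.0], [0.515, -0.014, 0.131, 68.0], [0.505, -0.019, 0.132, 61.0], [0.516, -0.008, 0.132, 100.0], [0.511, -0.014, 0.132, 22.0], [0.515, -0.017, 0.133, 25.0]]
0.13 15 [ 0.505 -0.019  0.126] [ 0.516 -0.006  0.135]
1 39 0.12389260869011413 [[0.513, 0.079, 0.124, 71.0], [0.507, 0.078, 0.124, 93.0], [0.516, 0.085, 0.126, 103.0], [0.512, 0.081, 0.126, 15.0], [0.51, 0.078, 0.126, 39.0], [0.504, 0.077, 0.127, 37.0], [0.495, 0.08, 0.128, 106.0], [0.5, 0.078, 0.128, 42.0], [0.507, 0.078, 0.128, 16.0], [0.516, 0.08, 0.128, 34.0], [0.509, 0.08, 0.128, 16.0], [0.504, 0.077, 0.13, 18.0]]
0.12 2 [0.507 0.078 0.124] [0.513 0.079 0.124]
0.13 25 [0.495 0.076 0.126] [0.519 0.092 0.135]
```

Emit:
{"op": "apply_moves", "data": {"motion": "-0.004 -0.0105 0.02 0;-0.004 -0.0105 0.05 0;-0.004 -0.0105 0.07 0;-0.004 -0.0105 0.078 0;-0.004 -0.0105 0.083 0;-0.004 -0.0105 0.083 0"}}

```text
clock: 13.22
ee_pos: [0.5153, 0.0255, -0.0043]
orientation: [180.0, -0.0, -180.0]
contact_force: [0.7, 0.7, 0.9]
grip_width: 0.0856
grip_force: 0.0
```

Emit:
{"op": "apply_moves", "data": {"motion": "0 0 0 0;0 0 0 0;0 0 0 0;0 0 0 0;0 0 0 0", "grip": 255, "force": 40}}

```text
clock: 13.63
ee_pos: [0.5162, 0.0253, -0.003]
orientation: [-180.0, 0.2, -180.0]
contact_force: [-1.2, 1.4, 5.6]
grip_width: 0.0507
grip_force: 41.2
```

The width is 50.7 mm where I expected 58, so I'll look before lifting.

```bash
python3 - <<'E'
from h import *
c=vision.capture("scene")
o=robot.observe();print(o["grip_width"],o["grip_force"],o["ee_pos"],o["contact_force"])
cv2.imwrite("pics/l.png",cv2.resize(c["image"][130:240,200:330],None,fx=5,fy=5,interpolation=cv2.INTER_CUBIC)[:,:,::-1])
E
```

```text
0.05122287956729181 41.15815758705139 [ 0.5162267   0.02527754 -0.00296322] [-0.32014436  0.7862829   4.91345082]
```

View pics/l.png

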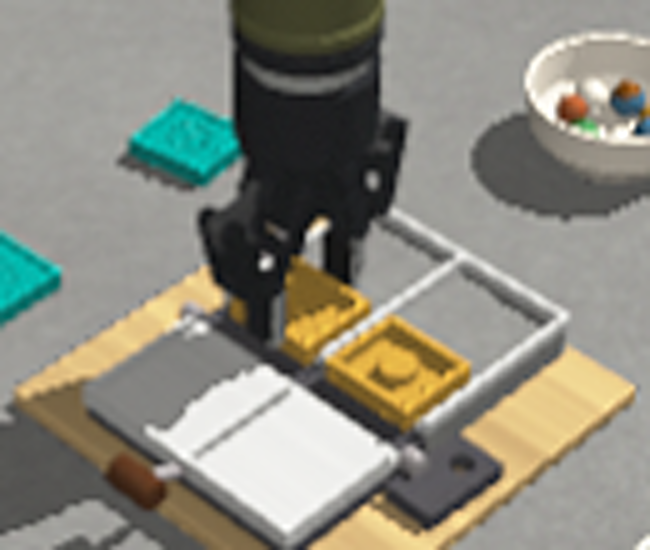

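The fingers hold the casting across its 58 mm, from outside. I'll try a slow lift.

Emit:
{"op": "apply_moves", "data": {"motion": "0 0 -0.005 0;0 0 -0.012 0;0 0 -0.02 0;0 0 -0.03 0;0 0 -0.04 0;0 0 -0.04 0"}}

```text
clock: 14.18
ee_pos: [0.517, 0.0252, 0.038]
orientation: [-180.0, 0.3, -180.0]
contact_force: [0.0, -0.1, -2.0]
grip_width: 0.0508
grip_force: 42.4
```

```bash
python3 - <<'E'
from h import *
c=vision.capture("scene")
o=robot.observe();print(o["grip_width"],o["grip_force"],o["ee_pos"],o["contact_force"])
# brassy pixels above z=.06
P=[]
for v in range(130,240):
  for u in range(200,330):
    r,g,b=c["image"][v,u].astype(int)
    if r>90 and b<.45*r and g>.5*r and c["z_map"][v,u]>0:P.append(world(c,(u,v)))
P=np.array(P);print(np.histogram(P[:,2],bins=np.arange(0,.14,.01)));q=P[P[:,2]>.06]
if len(q): print(q.min(0),q.max(0),q.mean(0))
E
```

```text
0.05074618728123563 42.38083004951477 [0.51649014 0.02518165 0.03714643] [ 1.32315763 -0.73083182 -1.36409895]
(array([  0,   1,  30, 194, 192,   3,   0, 135,  98,   1,   0,   0,   0,
         0]), array([0.  , 0.01, 0.02, 0.03, 0.04, 0.05, 0.06, 0.07, 0.08, 0.09, 0.1 ,
       0.11, 0.12, 0.13, 0.14]))
[ 0.48582341 -0.00323599  0.0722022 ] [0.54420279 0.04979703 0.09066048] [0.52126022 0.02772275 0.07986673]
```

The casting is lifted and level. I'll carry it to the dish.

Emit:
{"op": "apply_moves", "data": {"motion": "0 0 -0.02 0;0 0 -0.04 0;0 -0.01 -0.055 0;0.003 -0.035 -0.055 0;0.006 -0.065 -0.055 0;0.01 -0.1 -0.055 0;0.015 -0.135 -0.055 0;0.02 -0.17 -0.055 0;0.023 -0.205 -0.055 0;0.026 -0.24 -0.055 0;0.028 -0.275 -0.055 0;0.03 -0.31 -0.055 0"}}

```text
clock: 15.23
ee_pos: [0.4843, -0.2862, 0.0902]
orientation: [180.0, -0.0, -180.0]
contact_force: [1.3, -0.3, -0.6]
grip_width: 0.0507
grip_force: 42.4
```

Emit:
{"op": "apply_moves", "data": {"motion": "0 -0.025 0 0;0 -0.034 0 0;0 -0.034 0 0;0 -0.034 0 0;0 -0.034 0 0"}}

```text
clock: 15.65
ee_pos: [0.4845, -0.3168, 0.09]
orientation: [179.9, -0.1, -179.9]
contact_force: [-0.6, 0.1, -1.4]
grip_width: 0.0503
grip_force: 42.4
```

```bash
python3 - <<'E'
from h import *
o=robot.observe();print(o["grip_width"],o["ee_pos"],o["orientation"],o["contact_force"])
c=vision.capture("scene")
P=[]
for v in range(150,290):
  for u in range(100,240):
    r,g,b=c["image"][v,u].astype(int)
    if r>90 and b<.45*r and g>.5*r and c["z_map"][v,u]>0:
      w=world(c,(u,v))
      if w[2]>.06 and w[1]<-.2:P.append(w)
P=np.array(P);print(len(P),P.min(0),P.max(0))
E
```

```text
0.05032885724171702 [ 0.48452198 -0.3168022   0.0900209 ] [ 1.79886565e+02 -8.23696329e-02 -1.79945312e+02] [-0.58408707  0.05401879 -1.38289367]
420 [ 0.45254771 -0.34505363  0.12351285] [ 0.51440415 -0.29205981  0.14352709]
```

Emit:
{"op": "apply_moves", "data": {"motion": "0 0 0.03 0;0 0 0.06 0;0 0 0.09 0;0 0 0.1 0;0 0 0.107 0;0 0 0.112 0;0 0 0.112 0"}}

```text
clock: 16.28
ee_pos: [0.4857, -0.3184, -0.0214]
orientation: [-180.0, 0.0, -179.9]
contact_force: [0.7, 0.1, -0.6]
grip_width: 0.0509
grip_force: 42.3
```

Emit:
{"op": "apply_moves", "data": {"motion": "0 0 0.003 0;0 0 0.006 0;0 0 0.006 0"}}

```text
clock: 16.53
ee_pos: [0.4857, -0.3192, -0.0269]
orientation: [-180.0, 0.1, -180.0]
contact_force: [-0.5, 0.0, -1.3]
grip_width: 0.0508
grip_force: 42.4
```

Emit:
{"op": "apply_moves", "data": {"motion": "0 0 0 0;0 0 0 0;0 0 0 0;0 0 0 0;0 0 0 0;0 0 0 0", "grip": 0}}

```text
clock: 17.03
ee_pos: [0.4852, -0.3189, -0.0274]
orientation: [-180.0, 0.0, -180.0]
contact_force: [-0.5, -0.5, -0.9]
grip_width: 0.0852
grip_force: 0.0
```

Emit:
{"op": "apply_moves", "data": {"motion": "0 0 -0.02 0;0 0 -0.06 0;0 0 -0.1 0;0.02 0.03 -0.14 0;0.02 0.07 -0.16 0;0.02 0.11 -0.16 0;0.02 0.15 -0.16 0;0.02 0.19 -0.16 0;0.02 0.19 -0.16 0;0.02 0.19 -0.16 0"}}

```text
clock: 17.87
ee_pos: [0.4643, -0.1261, 0.1328]
orientation: [180.0, -0.0, -179.7]
contact_force: [-0.2, 0.4, -0.4]
grip_width: 0.0851
grip_force: 0.0
```

```bash
python3 - <<'E'
from h import *
o=robot.observe();print(o["grip_width"],o["ee_pos"],o["contact_force"])
c=vision.capture("top")
P=[]
for v in range(100,260):
  for u in range(180,440):
    r,g,b=c["image"][v,u].astype(int)
    if r>80 and b<.5*r and g>.5*r and c["z_map"][v,u]>0:P.append(world(c,(u,v)))
P=np.array(P)
q=P[P[:,1]<-.25];print(len(q),q.min(0),q.max(0))
c=vision.capture("scene")
for n in("scene","top"):
  cc=vision.capture(n)
  for d in vision.tip_of(n,"casting_whole")[:2]+vision.tip_of(n,"reject_dish")[:1]: print(n,d["conf"],world(cc,d["pixel"]))
cv2.imwrite("pics/m.png",cv2.resize(c["image"][130:310,100:330],None,fx=3,fy=3,interpolation=cv2.INTER_CUBIC)[:,:,::-1])
E
```

```text
0.08506132063847986 [ 0.46433022 -0.12605389  0.13275026] [-0.24608957  0.35712019 -0.4232627 ]Traceback (most recent call last):
  File "<stdin>", line 10, in <module>
    return umr_minimum(a, axis, None, out, keepdims, initial, where)
ValueError: zero-size array to reduction operation minimum which has no identity
```

```bash
python3 - <<'E'
from h import *
c=vision.capture("scene")
P=[]
for v in range(130,310):
  for u in range(100,330):
    r,g,b=c["image"][v,u].astype(int)
    if r>80 and b<.5*r and g>.5*r and c["z_map"][v,u]>0:P.append(world(c,(u,v)))
P=np.array(P)
q=P[(P[:,1]<-.25)];print(len(q),*( (q.min(0),q.max(0)) if len(q) else ()))
for d in vision.tip_of("scene","casting_whole")[:2]+vision.tip_of("scene","reject_dish")[:1]: print(d["conf"],world(c,d["pixel"]))
cv2.imwrite("pics/m.png",cv2.resize(c["image"][130:310,100:330],None,fx=3,fy=3,interpolation=cv2.INTER_CUBIC)[:,:,::-1])
E
```

```text
480 [ 0.44137703 -0.34699067  0.00052045] [ 0.51461867 -0.28709645  0.02109011]
0.94 [ 0.49257095 -0.32729482  0.00956989]
```

View pics/m.png

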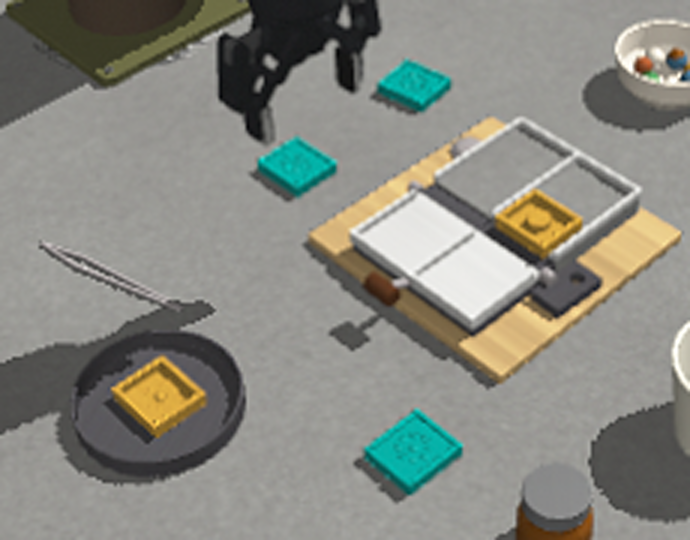

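The scrap casting lies in the middle of the dish, at crop (158,395). The good casting, boss showing, is in the tray at (540,220), the leaf is flat and the gripper is clear. I'll hand in.

```bash
python3 -c "
from plant import robot
print(robot.hand_in())"
```

```text
the job is handed in; nothing more can be done
None
```

The job is handed in: the scrap casting with no boss lies in the reject dish, the good casting lies back-up in the tray, the leaf is down flat and the gripper is clear; the hand-in returned no verdict.

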